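Strip the ingot mould and close it again

TASK

Two ingots have just been poured in the split mould. Lift the wedge out and set it aside on the fire slab, ease the front half of the mould straight off the ingots towards the gap that the wedge left, lift it out and set it aside on the slab too. Put the wide plate ingot on the white soldering board and the narrow bar ingot on the black charcoal block, then close the empty mould as it was: front half back against the back half, wedge fully home behind it, everything let go. Leave the crucible and the jar where they are.

Things in the scene. Friction and masses are not known exactly. Their poses are not given: they have to be found in the camera images.
- mould_bed: Grey steel mould bed, fixed; plate 142x172x12 mm; origin under its middle, wedge side -x. Fixed on it: dark back half, flat face at x=+34 mm, y +-70, top z=68; abutment, inner face x=-24 (bottom) sloping to -36 (top, z=68), y +-45; side rails, z to 32, inner faces y=+-74.5, flared above z=24 to +-78.5. The front half stands against the back half, the wedge between it and the abutment.
- front_half: Loose iron mould half 34x140x56 mm, 0.4 kg, origin under its middle; lug on top 18x18 mm, z 56-88, centred x=+2. Home in the bed: x=+17, y=0, z=12. Pockets 17 mm deep in its +x face hold the ingots under narrower gates: with the wedge out, slide it 20-22 mm along the bed's -x (24 free), then lift. Sprues stand 31 mm and 39 mm to each side: grip the lug along x. Stands by itself.
- wedge: Loose steel wedge 52 mm wide (y), 56 tall, 0.3 kg, 22.5 mm thick below, 34.5 above: +x face upright (x=+12, foot bevelled 6 mm), -x face sloping: lower it along the slope. Lug on top 22x26 mm, z 56-88, centred x=-3; grip it along y (front half's lug 14 mm behind). Home in the bed: x=-12.5, y=0, z=12, same yaw, 1.5 mm loose. Pressed down (up to 15 N) it drives the front half home. Stands by itself.
- plate_ingot: Wide brass ingot, 0.22 kg: plate 14 (x) x 46 (y) x 40 mm, on its middle a sprue 14 (x) x 22 (y) mm, top at z=88. Origin under its middle. Starts at x=+26.5, y=+42, z=12 mm in the bed, against the back half; its sprue stands 32 mm above the mould, the place to grip. With the front half away it stands free.
- bar_ingot: Narrow brass ingot, 0.13 kg: bar 14 (x) x 22 (y) x 40 mm with a square sprue 14x14 mm, top at z=88. Origin under its middle. Starts at x=+26.5, y=-46, z=12 mm in the bed, standing like the other.
- slab: Rough grey-brown fire slab lying on the bench, 252 (x) x 153 (y) x 31 mm, fixed; the side area for the mould's loose parts. Origin at the centre of the underside, flat top at z = 31 mm.
- board: White ceramic soldering board lying on the bench, 125 (x) x 105 (y) mm, flat top at z = 14 mm (thin solder strips on it do not matter), fixed. Origin at the centre of the underside. Place of the plate ingot.
- charcoal: Black charcoal soldering block, 66 (x) x 96 (y) mm, top at z = 32 mm, fixed. Origin at the centre of the underside. Place of the bar ingot.
- crucible: Small round clay crucible standing on the bench, 80 x 84 x 36 mm, loose; to be left alone. Origin at the centre of the underside.
- jar: Glass jar with a black screw lid standing on the bench, 60 mm across, 68 mm tall, loose; to be left alone. Origin at the centre of the underside.

How it is judged:
By the outcome, as a careful person would: the job done as asked, in the order asked, and still so for the second after the job is handed in, with the robot touching nothing.
It also fails if it takes over 141 s, if anything falls off the work surface, if the arm or the gripper's body presses on something with over 40 N, if the wrist force passes 120 N, or if a joint passes its speed limit or range.

ROBOT

A 6-joint arm with a two-finger parallel gripper is mounted at the origin on the work surface; the furniture and walls round the work are solid. World frame = base frame: x ahead of the robot, y to its left, z up, the work surface at z = 0. Lengths are in m, angles in rad, forces in N, time in s.
With the tool pointing down it reaches from about 0.375 to 0.975 m from the base axis. Payload 3.8 kg.
Tool frame: the origin (TCP) lies midway between the tips of the shut fingers; the grasp point (between the pads) lies 19 mm behind it; z points along the fingers, y is the line along which they close (so a half turn about z gives the same grasp; the last joint's range is limited). The gripper opens to 88 mm and grips with 3 to 60 N. Pads are 18 mm wide; open, the fingers measure 123 mm over their backs; the gripper's body (75 mm by 187 mm) begins 45 mm behind the grasp point.
Start: joints at [1.192, 0.264, 1.604, -0, 1.274, -0.037], TCP at [0.226, 0.636, 0.216] pointing down, gripper open.
Joint ranges: [-2.63, 2.63], [-0.94, 2.18], [0.31, 2.57], [-1.31, 4.45], [0, 2.66], [-2.55, 2.55]. Speed limits (rad/s): [2.57, 2.57, 3.14, 3.14, 3.14, 3.14].

INTERFACE

Orientations are given as a rotation vector (axis times angle).
In Python, from cell import manip, inverse_kinematics, cams, order gives the robot as it stands. Calls block until the motion is done:
- manip.move_pose(position, orientation): joint-space move of the TCP to a pose.
- manip.move_linear(position, rate=0.15, rot=None): straight line of the TCP; rot=None keeps the orientation; rate is the mean speed in m/s.
- manip.set_joints(angles): joint-space move.
- manip.set_gripper(opening, force=None): finger opening in m; force is the grip in N (None keeps the last); returns when the fingers have stopped.
- manip.dwell(seconds).
- inverse_kinematics(position, orientation): joint angles nearest the present ones, or None.
- manip.state(): the state.
- cams.capture(name): name is "side" or "top" or "wrist"; returns a dict with "image" (480x640x3 uint8, blue, green, red), "z_map" (480x640 float32, m along the optical axis (not along the pixel's ray), 0 where there is no reading), "intrinsics" (3x3 intrinsics, pixels), "position" and "orientation" of the camera in the world; the wrist camera has in their place "T_tool_cam" (4x4, takes a point from camera to tool coordinates, whose origin is the TCP and whose axes are the flange's). Camera axes: x right, y down, z forward; pixel columns grow to the right and rows downward; lengths in m; the calibration is good to about 2 mm. A picture is of the moment at which its call begins: read the wrist's pose just before it.
A pose or a line that the arm cannot do raises manip.IKError and nothing moves.
- order.close_job(): hands the job in; it is judged then, once.
The state is a dict: "clock": time; "joint_pos": joint angles; "joint_velocities": joint speeds; "tau": joint torques, N m; "tool_pos": TCP position; "tcp_rot": TCP orientation; "contact_force": force on the tool from outside, world axes, zero at the start; "moment": the same for the moment, N m; "gripper_width": finger opening in m; "grasp_force": force on a finger pad.
Only numpy, scipy, OpenCV 4.12 (cv2) and the standard library are available. Lean on these libraries where they do the work, as an engineer would, in place of code of your own. Each camera call takes 0.05 s, during which the arm holds its last target. There are 200 camera calls.

## Working session

There is one attempt and no reset: what is moved stays moved. The work goes in short steps, each a Python script; the robot and the scene stay as the last script left them, time stands still between calls to the robot, and variables do not carry over. Pictures are saved under pics/ and viewed, at most 14 in all, crops included, and the job is handed in when it is done.

```bash
ls; mkdir -p pics
python3 - <<'E'
from cell import manip,cams
import cv2,numpy as np
for n in("top","side"):
    c=cams.capture(n); cv2.imwrite(f"pics/{n}0.png",c["image"]); np.savez(f"{n}0.npz",**c)
    print(n,c["intrinsics"].tolist(),c["position"],c["orientation"])
s=manip.state();print(s)
E
```

```text
pics
top [[529.8770232808243, 0.0, 318.24680591432667], [0.0, 529.8770232808243, 237.20277195726723], [0.0, 0.0, 1.0]] [0.33641043 0.16329749 1.1011813 ] [-2.1074669   2.14496142 -0.22124684]
side [[457.0395091097575, 0.0, 323.6031754852882], [0.0, 457.0395091097575, 241.2332426310925], [0.0, 0.0, 1.0]] [0.34984815 0.89400959 0.40436205] [-0.32405034  2.48616937 -1.60428291]
{'clock': 0.1, 'joint_pos': array([ 1.19210528e+00,  2.64690481e-01,  1.60520881e+00, -2.58587530e-05,
        1.27370389e+00, -3.68816456e-02]), 'joint_velocities': array([-0.0009958 , -0.0025818 , -0.0029669 ,  0.00094687, -0.0029734 ,
       -0.00067388]), 'tau': array([-2.94075226e-04, -5.03614318e+01, -3.58075976e+01,  7.31009245e-02,
        2.33131094e-02, -4.13909606e-05]), 'tool_pos': array([0.2260033 , 0.6353231 , 0.21521948]), 'tcp_rot': array([-0.5342246 , -3.09543939,  0.00309783]), 'contact_force': array([-0.09421525,  0.6558974 , -0.47937266]), 'moment': array([-0.03165572,  0.00386313,  0.02787563]), 'grasp_force': 0.0, 'gripper_width': 0.08831521168499218}
```

View pics/top0.png

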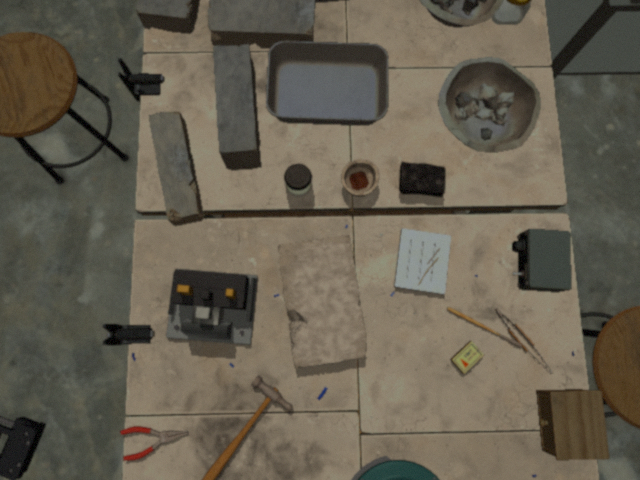

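View pics/side0.png

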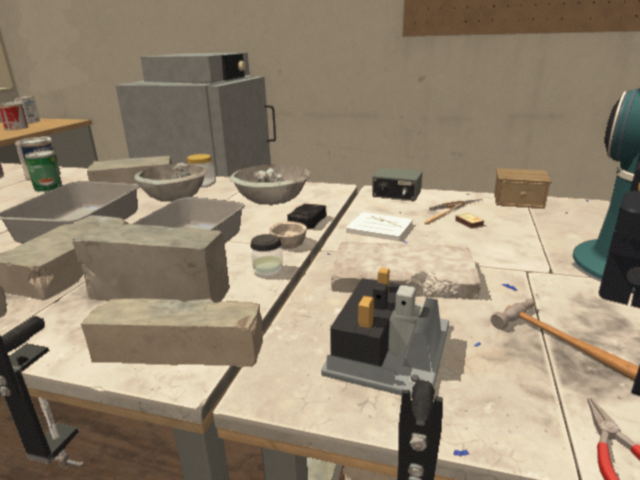

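The top view shows the mould at about (210,305), with the plate sprue at (184,290) on the left, the bar sprue at (231,293) on the right, and the wedge facing the bottom of the image. The slab is at (322,300), board (423,262), charcoal (422,179), crucible (360,178) and jar (298,178). The side view agrees, and shows the grey lugs in front of the dark back half.

```bash
cat > h.py <<'E'
import numpy as np,cv2
from scipy.spatial.transform import Rotation as R
from cell import manip,cams,inverse_kinematics,order
def pose(c,st=None):
    if "position" in c: return R.from_rotvec(np.ravel(c["orientation"])).as_matrix(),np.array(c["position"])
    T=np.eye(4);T[:3,:3]=R.from_rotvec(st["tcp_rot"]).as_matrix();T[:3,3]=st["tool_pos"];T=T@c["T_tool_cam"];return T[:3,:3],T[:3,3]
def ray(c,uv,z,st=None):
    M,p=pose(c,st);uv=np.atleast_2d(uv).astype(float)
    d=np.c_[uv,np.ones(len(uv))]@np.linalg.inv(c["intrinsics"]).T@M.T
    return p+d*((z-p[2])/d[:,2])[:,None]
def cloud(c,st=None):
    M,p=pose(c,st);v,u=np.mgrid[:480,:640]
    d=np.stack([u,v,np.ones_like(u)],-1)@np.linalg.inv(c["intrinsics"]).T
    return (d*c["z_map"][...,None])@M.T+p
def orange(im):
    h=cv2.cvtColor(im,cv2.COLOR_BGR2HSV);return cv2.inRange(h,(8,120,90),(28,255,255))
def blobs(m,amin=30):
    cs,_=cv2.findContours(m,cv2.RETR_EXTERNAL,cv2.CHAIN_APPROX_NONE)
    return [c[:,0] for c in cs if cv2.contourArea(c)>=amin]
def down(yaw): # tool z down, tool y (closing line) at world angle yaw
    y=np.array([np.cos(yaw),np.sin(yaw),0]);z=np.array([0,0,-1.])
    return R.from_matrix(np.c_[np.cross(y,z),y,z]).as_rotvec()
E
cat > m.py <<'E'
from h import *
c=dict(np.load("top0.npz"));im=c["image"];P=cloud(c);H=P[...,2]
def rep(n,m,z,box):
    k=np.zeros((480,640),np.uint8);x0,y0,x1,y1=box;k[y0:y1,x0:x1]=m[y0:y1,x0:x1]
    for b in blobs(k):
        w=ray(c,b,z)[:,:2];r=cv2.minAreaRect((w*1000).astype(np.float32))
        a=[int(v) for v in cv2.boundingRect(b)];print(n,a,np.round(r[0],1),np.round(r[1],1),round(r[2],1))
u8=lambda b:(b*255).astype(np.uint8)
g=cv2.cvtColor(im,cv2.COLOR_BGR2HSV)
print("bench z",np.median(H[230:400,370:400]),"slab z",np.median(H[280:340,300:340]))
rep("sprue",orange(im),.1,(160,260,270,350))
rep("slab",u8(H>.017),.031,(270,220,375,380))
rep("board",u8((H>.006)),.014,(385,220,460,305))
rep("boardW",u8((g[...,2]>165)&(g[...,1]<40)),.014,(385,220,460,305))
rep("char",u8(g[...,2]<70),.032,(390,150,455,205))
rep("cruc",u8(H>.015),.03,(335,150,390,205))
rep("jar",u8(H>.03),.068,(275,150,325,205))
rep("bed",u8(H>.006),.012,(150,255,270,355))
E
python3 m.py
```

```text
bench z -3.453115519180816e-05 slab z 0.02976622945012264
sprue [226, 289, 7, 7] [429.8 317.2] [11.6 11.3] 0.7
sprue [177, 285, 12, 7] [438.9 404.6] [21.  11.3] 89.0
slab [278, 235, 89, 134] [417.1 140.4] [249.9 151. ] 7.6
board [395, 229, 56, 66] [494.9 -70.1] [105.9 126.9] 80.5
char [399, 162, 46, 36] [665.9 -74.4] [95.  70.5] 84.3
cruc [340, 160, 39, 37] [671.9  57.4] [80.5 79.1] 89.2
jar [284, 164, 29, 32] [658.6 185.5] [56.9 65.5] 89.2
bed [150, 325, 6, 16] [359.5 483.5] [29.8 10. ] 2.4
bed [166, 269, 92, 76] [409.3 365.4] [174.3 143.4] 84.4
```

```bash
cat >> h.py <<'E'
YAW=np.radians(-5.7);B0=np.array([.4085,.3655])
def bed(x,y,z): # mm in bed frame -> world m
    c,s=np.cos(YAW),np.sin(YAW);return np.array([B0[0]+(c*x-s*y)/1e3,B0[1]+(s*x+c*y)/1e3,z/1e3])
def tobed(w):
    c,s=np.cos(YAW),np.sin(YAW);d=(np.atleast_2d(w)[:,:2]-B0)*1e3;return np.c_[c*d[:,0]+s*d[:,1],-s*d[:,0]+c*d[:,1]]
GY=down(YAW+np.pi/2)
def st(): 
    s=manip.state();print("t%.1f"%s["clock"],np.round(s["tool_pos"],4),"F",np.round(s["contact_force"],1),"w%.4f g%.1f"%(s["gripper_width"],s["grasp_force"]));return s
E
python3 - <<'E'
from h import *
c=cams.capture("wrist");print(c["T_tool_cam"].round(3).tolist(),c["intrinsics"].round(1).tolist())
cam=R.from_rotvec(GY).as_matrix()@np.array(c["T_tool_cam"])[:3,3]
p=bed(0,0,260);p[:2]-=np.clip(cam[:2],-.04,.04)
manip.move_pose(p,GY);manip.dwell(.3);s=st();print(s["joint_pos"].round(2))
c=cams.capture("wrist");cv2.imwrite("pics/w1.png",c["image"]);np.savez("w1.npz",**c,tool_pos=s["tool_pos"],tcp_rot=s["tcp_rot"])
for b in blobs(orange(c["image"])):
    w=ray(c,b,.1,s);r=cv2.minAreaRect((w[:,:2]*1000).astype(np.float32));print(cv2.boundingRect(b),np.round(r[0],1),np.round(r[1],1),round(r[2],1),tobed(np.array([r[0]])/1e3).round(1))
E
```

```text
[[0.0, -0.957, -0.291, 0.076], [1.0, 0.0, -0.0, -0.001], [0.0, -0.291, 0.957, -0.167], [0.0, 0.0, 0.0, 1.0]] [[344.6, 0.0, 315.2], [0.0, 344.6, 230.0], [0.0, 0.0, 1.0]]
t1.8 [0.4481 0.3592 0.2598] F [-0.2 -0.3 -0.1] w0.0880 g0.0
[ 0.63  0.05  1.77  0.    1.32 -0.84]
(282, 413, 358, 16) [725. 507.] [429.1  22.5] 84.4 [[300.9 172.2]]
(535, 330, 25, 67) [653.3 601. ] [92.8 25.2] 6.5 [[220.2 258.6]]
(71, 330, 28, 67) [601.9  82.1] [25.9 94.4] 70.0 [[ 220.6 -262.8]]
(345, 178, 28, 22) [434.4 401.8] [26.3 20.3] 84.4 [[22.2 38.7]]
(263, 178, 19, 22) [426.3 319.3] [17.4 20.7] 82.7 [[ 22.3 -44.2]]
```

View pics/w1.png

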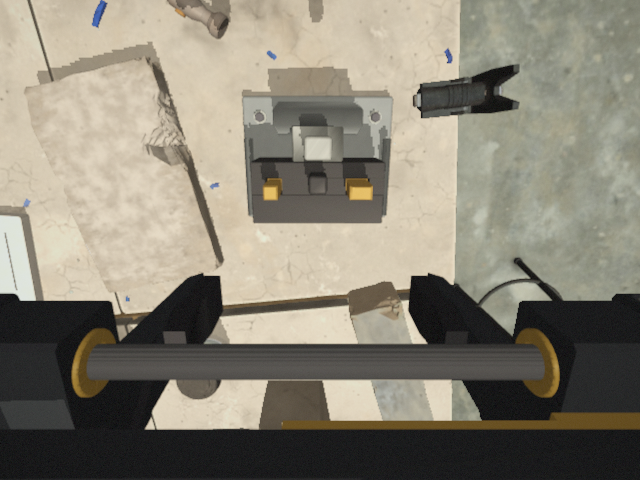

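The wrist view shows the wedge lug top at about (318,149), the dark front lug at (317,183), and sprue tops at about (360,192) and (271,193). The sprue masks also took in darker side faces, so I'll keep only the bright tops.

Run:
```python
from h import *
c=dict(np.load("w1.npz"));s=c;im=c["image"];g=cv2.cvtColor(im,cv2.COLOR_BGR2HSV)
print(g[176:202,360,2],g[176:202,271,2]);print(g[125:166,318,2]);print(g[150,290:346,2])
def rep(n,m):
    for b in blobs(m):
        w=tobed(ray(c,b,.1,s));r=cv2.minAreaRect(w.astype(np.float32));x,y,ww,hh=cv2.boundingRect(b)
        if 240<x<400 and 90<y<230: print(n,(x,y,ww,hh),np.round(r[0],1),np.round(r[1],1),round(r[2],1))
rep("o",cv2.bitwise_and(orange(im),(g[...,2]>190).astype(np.uint8)*255))
rep("w",((g[...,2]>170)&(g[...,1]<60)).astype(np.uint8)*255)
print(g[168:200,318,2],g[183,300:336,2])
```

```text
[ 57  54 100 123 105 106 105 106 108 107 125 185 222 229 227 228 228 228
 229 228 228 228 222 187 113  98] [ 56  54 110 128 104 105 107 107 108 125 143 198 228 227 228 227 227 228
 227 228 228 228 220 190 132  96]
[ 60  92 114 114 114 114 114 112 112 111 103 118 161 190 208 214 211 211
 209 210 209 209 209 208 208 208 208 208 208 208 207 208 208 203 176 113
  58  47  59  60  60]
[120 116 105 129 158 160 160 159 155 156 156 158 158 142 141 181 198 208
 209 210 212 213 211 209 208 210 208 209 208 208 207 206 206 208 210 211
 213 214 213 203 184 157 137 136 135 132 127 125 123 117 113 114 113 115
 125 126]
o (350, 187, 22, 13) [26.6 40.9] [20.7 11. ] 86.7
o (264, 187, 13, 13) [ 26.6 -46.3] [11.7 11.7] 0.1
[ 59  59  60  54  39  37  36  35  49  63  82  91  94  93  92  92  95  95
 100 100 103 107 109 109 104  84  71  81  93  95  94  97] [ 94  95  94  96  98  96  97  82  47  63  78  89  93  93  93  92  93  93
  92  96  97  98  97 103  95  77  70  79  97  95  97  96  98  95  98  99]
```

```bash
cat >> h.py <<'E'
def lower(zmin,dF=3.,step=.001):
    manip.dwell(.15);f0=manip.state()["contact_force"][2];p=np.array(manip.state()["tool_pos"])
    while p[2]>zmin:
        p[2]-=step;manip.move_linear(p,.02)
        if manip.state()["contact_force"][2]-f0>dF: break
    return st()
S0=np.array([.4171,.1404]);SY=np.radians(7.6)
def slab(x,y,z): return np.array([S0[0]+(np.cos(SY)*x-np.sin(SY)*y)/1e3,S0[1]+(np.sin(SY)*x+np.cos(SY)*y)/1e3,z/1e3])
E
python3 - <<'E'
from h import *
c=dict(np.load("w1.npz"));l=ray(c,[[317.7,148.3]],.1,c);print("lug bed",tobed(l))
p=bed(-15.5,-.4,0);print(p,l)
try:
    for q,r in((slab(80,0,95),GY),(slab(-40,0,95),down(SY+np.pi/2)),(bed(19,0,72),down(YAW+np.pi)),(bed(19,0,72),down(YAW))): print(inverse_kinematics(q,r))
except Exception as e: print(e)
manip.set_gripper(.06,30)
manip.move_pose(p+[0,0,.13],GY);manip.move_linear(p+[0,0,.072],.08);st()
manip.set_gripper(.0,35);manip.dwell(.2);s=st();np.save("wedge_tcp.npy",s["tool_pos"])
E
```

```text
lug bed [[-15.33679579  -0.5380959 ]]
[0.39303691 0.36664143 0.        ] [[0.39318559 0.36648781 0.1       ]]
[ 2.47252962e-01  8.00766652e-02  2.05624435e+00 -4.44089210e-16
  1.00527163e+00 -1.22405960e+00]
[ 0.2815924  -0.15711442  2.28369035  0.          1.01501673 -1.42184895]
[ 6.60537879e-01  1.84385448e-01  1.98574890e+00 -4.44089210e-16
  9.71458308e-01 -2.38157101e+00]
[ 6.60537879e-01  1.84385448e-01  1.98574890e+00 -8.88178420e-16
  9.71458308e-01  7.60021646e-01]
t3.9 [0.3933 0.3668 0.0722] F [0.5 1.  0.5] w0.0597 g0.0
t4.7 [0.3932 0.3668 0.0722] F [-0.3 -0.1  1.6] w0.0253 g35.0
```

Run:
```python
from h import *
p=np.load("wedge_tcp.npy")
manip.move_linear(p+[0,0,.015],.03);st()
manip.move_linear(p+[0,0,.10],.12);st()
q=slab(80,0,0)
manip.move_linear(np.r_[q[:2],p[2]+.10],.2);manip.move_linear(np.r_[q[:2],.097],.1)
s=lower(.086);manip.set_gripper(.06);np.save("wedge_slab.npy",s["tool_pos"]);manip.dwell(.1)
manip.move_linear(s["tool_pos"]+[0,0,.06],.15)
# view bed
p=bed(0,0,240);p[0]+=.04
manip.move_pose(p,GY);manip.dwell(.2);s=st()
c=cams.capture("wrist");cv2.imwrite("pics/w2.png",c["image"][60:300,150:500]);np.savez("w2.npz",**c,tool_pos=s["tool_pos"],tcp_rot=s["tcp_rot"])
```

```text
t5.4 [0.3931 0.3667 0.0873] F [ 0.2 -0.1 -2.7] w0.0253 g35.0
t6.3 [0.3926 0.3663 0.1714] F [-0.4 -0.7 -2. ] w0.0254 g35.0
t10.7 [0.4983 0.1513 0.0916] F [-1.3 -2.7  5.9] w0.0255 g35.0
t13.1 [0.4487 0.3639 0.239 ] F [ 0.2  0.  -0.2] w0.0599 g0.0
```

View pics/w2.png

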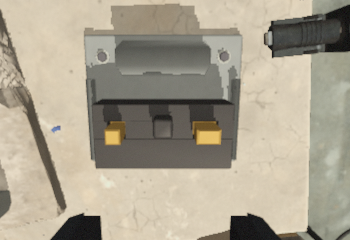

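The wedge is clear of the bed, and the front half still stands home, with its lug at crop (162,127). Next is gripping the lug along x and sliding it.

Run:
```python
from h import *
GX=down(YAW);p=bed(19,-.4,0)
manip.set_gripper(.042,30)
manip.move_pose(p+[0,0,.15],GX);manip.move_linear(p+[0,0,.0735],.08);manip.dwell(.2);st()
manip.set_gripper(0,35);manip.dwell(.2);s=st();t=np.array(s["tool_pos"]);np.save("half_tcp.npy",t);print("bed",tobed(t))
d=bed(-1,0,0)-bed(0,0,0)
for k in(7,14,21):
    manip.move_linear(p+[0,0,t[2]]+d*k,.03);manip.dwell(.1);print(tobed(st()["tool_pos"]))
c=cams.capture("side");cv2.imwrite("pics/s2.png",cv2.resize(c["image"][240:400,280:480],None,fx=2.5,fy=2.5))
```

```text
t16.4 [0.4278 0.3635 0.0742] F [ 0.1  0.8 -0.8] w0.0418 g0.0
t17.1 [0.4275 0.3633 0.0736] F [0.9 0.1 0.7] w0.0171 g35.0
bed [[19.1601865  -0.34447728]]
t17.5 [0.4205 0.364  0.0737] F [ 1.8 -0.4  1.4] w0.0168 g35.0
[[12.10904039 -0.31175228]]
t18.0 [0.413  0.3647 0.0735] F [-0.1 -0.2  1.3] w0.0169 g35.0
[[ 4.5067864 -0.3125933]]
t18.5 [0.4063 0.3654 0.0736] F [0.9 0.4 1.7] w0.0170 g35.0
[[-2.13009116 -0.35107546]]
```

View pics/s2.png

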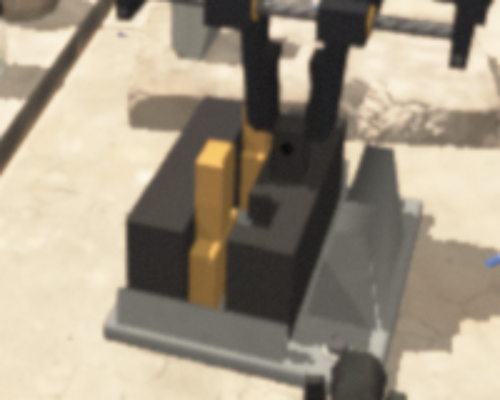

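The front half has come straight off, and both ingots still stand against the back half at crop (210,220) and (255,170).

Run:
```python
from h import *
p=np.array(manip.state()["tool_pos"])
manip.move_linear(p+[0,0,.02],.05);st();manip.move_linear(np.r_[p[:2],.2],.15);st()
q=slab(-40,0,0);G=down(SY+np.pi/2)
manip.move_linear(np.r_[q[:2],.2],.15,rot=G);manip.move_linear(np.r_[q[:2],.098],.1)
s=lower(.087);manip.set_gripper(.042);np.save("half_slab.npy",s["tool_pos"]);manip.dwell(.1)
manip.move_linear(s["tool_pos"]+[0,0,.1],.2)
p=bed(0,0,240);p[0]+=.04
manip.move_pose(p,GY);manip.dwell(.2);s=st()
c=cams.capture("wrist");g=cv2.cvtColor(c["image"],cv2.COLOR_BGR2HSV)
m=cv2.bitwise_and(orange(c["image"]),(g[...,2]>190).astype(np.uint8)*255)
for b in blobs(m):
    w=tobed(ray(c,b,.1,s));r=cv2.minAreaRect(w.astype(np.float32));print(cv2.boundingRect(b),np.round(r[0],1),np.round(r[1],1),round(r[2],1))
cv2.imwrite("pics/w3.png",c["image"])
```

```text
t19.1 [0.4064 0.3654 0.0937] F [ 0.2  0.1 -4.6] w0.0172 g35.0
t20.0 [0.4057 0.3648 0.1988] F [-0.8 -0.6 -4.3] w0.0170 g35.0
t25.0 [0.3782 0.1357 0.0928] F [-4.   0.9  4.7] w0.0173 g35.0
t27.5 [0.4484 0.3641 0.2398] F [-0.7  0.2  0.4] w0.0418 g0.0
(347, 191, 24, 13) [26.4 41.2] [20.8 11. ] 89.9
(255, 191, 14, 13) [ 26.3 -46.4] [12. 11.] 89.9
```

View pics/w3.png

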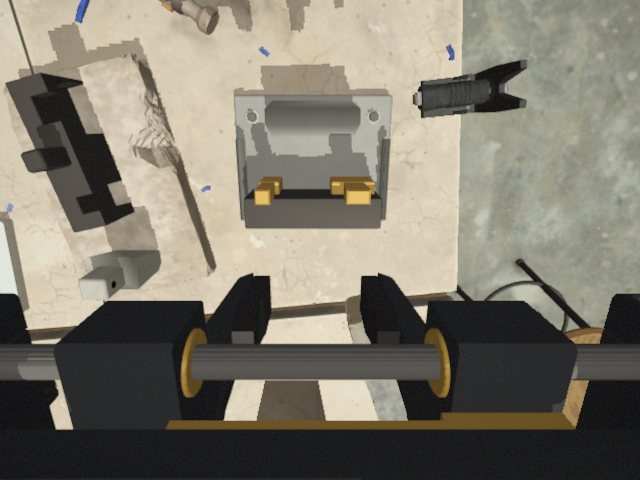

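The wedge and front half both stand on the slab, at (115,275) and (70,155). Both ingots stand in place, with sprue tops at (359,197) and (262,197), within 1 mm of the expected positions.

```bash
cat > ing.py <<'E'
from h import *
def carry(by,op,dest,ztop,via):
    p=bed(26.5,by,0)
    manip.set_gripper(op,30);manip.move_pose(p+[0,0,.14],GY);manip.move_linear(p+[0,0,.072],.08);manip.dwell(.15);st()
    manip.set_gripper(0,30);manip.dwell(.15);s=st();t=np.array(s["tool_pos"])
    manip.move_linear(t+[0,0,.02],.05);st();manip.move_linear(np.r_[t[:2],.23],.15)
    manip.move_linear(np.r_[dest,.23],.2);st()
    z=ztop+t[2]-.012;manip.move_linear(np.r_[dest,z+.006],.1)
    s=lower(z-.004,2.,.0007);manip.set_gripper(op);manip.dwell(.1);q=np.array(s["tool_pos"]);manip.move_linear(q+[0,0,.15],.15)
    st();return q
E
python3 - <<'E'
from ing import *
carry(41.5,.045,[.495,-.07],.014,None)
s=manip.state();c=cams.capture("top");cv2.imwrite("pics/t2.png",cv2.resize(c["image"][120:380,140:480],None,fx=2,fy=2))
E
```

```text
t29.5 [0.4395 0.4046 0.0728] F [-0.5 -0.4  0. ] w0.0447 g0.0
t30.1 [0.4391 0.4043 0.0722] F [-0.1 -1.   1.4] w0.0210 g30.0
t30.7 [0.4393 0.4044 0.0926] F [ 0.6 -0.2 -2.4] w0.0210 g30.0
t34.3 [ 0.495  -0.0694  0.23  ] F [-0.   0.7 -3.1] w0.0211 g30.0
t38.6 [ 0.4958 -0.0701  0.0742] F [0.6 1.1 1.4] w0.0209 g30.0
t40.4 [ 0.495  -0.07    0.2229] F [ 0.2 -0.7 -0.9] w0.0447 g0.0
```

View pics/t2.png

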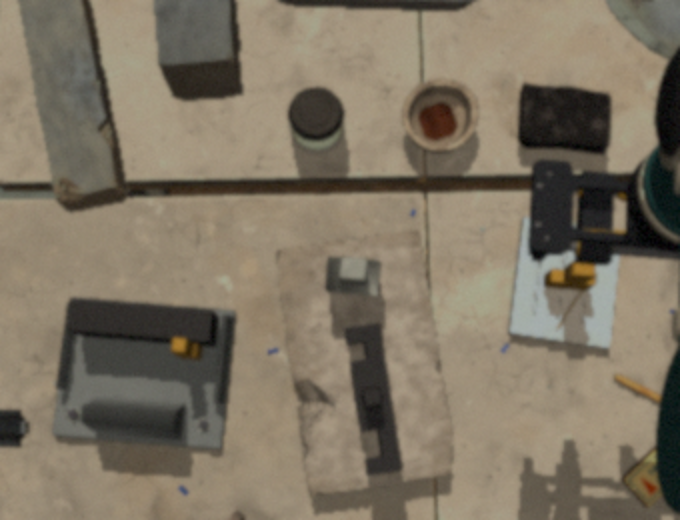

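The plate ingot stands on the white board at crop (575,275). The bar is next.

Run:
```python
from ing import *
carry(-46.2,.04,[.667,-.0745],.032,None)
p=bed(0,0,240);p[0]+=.04
manip.move_pose(p,GY);c=cams.capture("top");cv2.imwrite("pics/t3.png",cv2.resize(c["image"][120:380,140:480],None,fx=2,fy=2))
```

```text
t43.3 [0.4308 0.3173 0.0728] F [-0.7  1.2 -0.7] w0.0402 g0.0
t44.0 [0.4304 0.3169 0.0721] F [ 0.1 -0.1  0.9] w0.0134 g30.0
t44.6 [0.4306 0.3171 0.0925] F [ 0.1 -0.7 -1.5] w0.0127 g30.0
t48.1 [ 0.6668 -0.0737  0.2301] F [ 0.1  1.  -1.8] w0.0127 g30.0
t52.4 [ 0.6679 -0.0747  0.0918] F [-0.2  0.3  1.3] w0.0129 g30.0
t54.2 [ 0.6671 -0.0745  0.2403] F [-0.9  0.5  0. ] w0.0402 g0.0
```

View pics/t3.png

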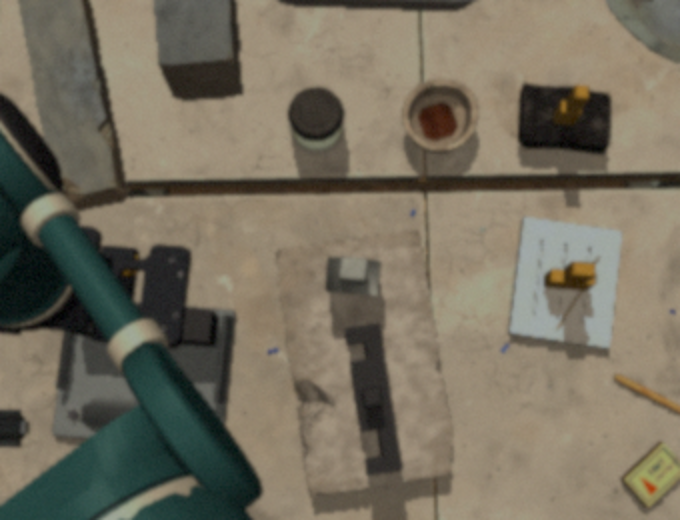

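The bar ingot stands on the charcoal at crop (570,105), and the crucible and jar haven't moved. Next I'll close the mould, front half first.

Run:
```python
from h import *
q=np.load("half_slab.npy");t=np.load("half_tcp.npy");G=down(SY+np.pi/2);GX=down(YAW)
manip.set_gripper(.042,30);manip.move_pose(q+[0,0,.1],G);manip.move_linear(q+[0,0,0],.1);manip.dwell(.2);st()
manip.set_gripper(0,35);manip.dwell(.15);s=st();q2=np.array(s["tool_pos"])
manip.move_linear(np.r_[q2[:2],.2],.12)
d=bed(1,0,0)-bed(0,0,0);b=bed(19.2-11,0,0);b[2]=0  # y: bed middle as gripped
b=t*[1,1,0]-d*11
manip.move_linear(b+[0,0,.2],.15,rot=GX);manip.move_linear(b+[0,0,.085],.1);manip.dwell(.2);st()
manip.move_linear(b+[0,0,.077],.04)
s=lower(t[2]-.002,4.,.0007);print(tobed(s["tool_pos"]),"home",tobed(t))
z=s["tool_pos"][2]+.0003
f0=manip.state()["contact_force"]
for k in list(range(-9,-1,2))+[-1.5,-1,-.5,0,.5,1,1.5]:
    manip.move_linear(t*[1,1,0]+d*k+[0,0,z],.02);f=manip.state()["contact_force"]-f0
    print(k,f.round(1),tobed(manip.state()["tool_pos"]).round(2))
    if f@d*1e3<-10: break
s=st()
```

```text
t58.6 [0.3788 0.1359 0.0935] F [-0.5  0.5  0.6] w0.0418 g0.0
t59.3 [0.3782 0.1358 0.0929] F [-0.8  0.4  1. ] w0.0170 g35.0
t63.8 [0.417  0.3647 0.0858] F [ 0.2  0.3 -4.2] w0.0170 g35.0
t65.8 [0.4171 0.3646 0.0735] F [-0.7 -0.6  1.6] w0.0168 g35.0
[[ 8.62705656 -0.08692431]] home [[19.1601865  -0.34447728]]
-9 [ 0.9  1.  -3.6] [[10.35 -0.23]]
-7 [ 0.9  1.2 -5.5] [[12.25 -0.32]]
-5 [-0.1  1.5 -5. ] [[14.32 -0.42]]
-3 [ 1.5  1.2 -5.5] [[16.31 -0.47]]
-1.5 [ 0.8  0.5 -5.4] [[17.68 -0.51]]
-1 [ 0.7 -0.7 -5.2] [[18.1  -0.43]]
-0.5 [ 0.4  0.3 -5.3] [[18.69 -0.33]]
0 [ 0.7  0.7 -5.4] [[19.24 -0.33]]
0.5 [ 1.4  0.6 -5.5] [[19.59 -0.36]]
1 [-1.5  0.2 -4. ] [[19.77 -0.37]]
1.5 [-4.8 -0.2 -1.6] [[19.96 -0.36]]
t68.6 [0.4283 0.3632 0.0739] F [-5.5 -0.7  0. ] w0.0168 g35.0
```

Run:
```python
from h import *
s=manip.state();p=np.array(s["tool_pos"]);manip.move_linear(p-[0,0,.0008],.02)
manip.set_gripper(.042);manip.dwell(.1);manip.move_linear(p+[0,0,.12],.15);st()
q=np.load("wedge_slab.npy");t=np.load("wedge_tcp.npy");d=bed(1,0,0)-bed(0,0,0)
manip.set_gripper(.055,30);manip.move_pose(q+[0,0,.08],GY);manip.move_linear(q,.1);manip.dwell(.15);st()
manip.set_gripper(0,35);manip.dwell(.15);s=st();q2=np.array(s["tool_pos"])
manip.move_linear(np.r_[q2[:2],.2],.15)
a=t-d*10;manip.move_linear(np.r_[a[:2],.2],.2);manip.move_linear(a+[0,0,.062],.1);manip.dwell(.2);st()
f0=manip.state()["contact_force"]
for h in [54,46,38,30,24,18,14,10,8,6,5,4,3,2,1.5,1,.5,0,-.5,-1,-1.5,-2]:
    manip.move_linear(t-d*.16*h*(h>0)+[0,0,h/1e3],.04);x=manip.state();f=x["contact_force"]-f0
    print(h,f.round(1),tobed(x["tool_pos"]).round(2)[0],round(x["tool_pos"][2]-t[2],4))
    if f[2]>14 or (h>3 and np.linalg.norm(f)>8): break
manip.dwell(.2);st();print("home",tobed(t))
```

```text
t70.4 [0.4277 0.3627 0.1927] F [-0.2 -1.6  0.4] w0.0420 g0.0
t73.7 [0.4991 0.1515 0.0926] F [-0.2  0.4 -0.2] w0.0551 g0.0
t74.4 [0.4984 0.1513 0.0917] F [ 0.1 -0.9  0.6] w0.0254 g35.0
t77.6 [0.3838 0.3682 0.1352] F [ 0.2 -0.6 -2.5] w0.0253 g35.0
54 [ 0.2 -0.1 -1.4] [-24.32  -0.64] 0.0534
46 [ 0.7  0.5 -0. ] [-23.02  -0.61] 0.0454
38 [-0.3  1.3  0.1] [-21.7   -0.57] 0.0375
30 [-0.5 -0.3 -0.6] [-20.43  -0.57] 0.0295
24 [-0.1 -0.1  0.3] [-19.45  -0.54] 0.0236
18 [-0.2  1.4 -0.1] [-18.52  -0.55] 0.0175
14 [-0.5  0.8  0.3] [-17.81  -0.47] 0.0137
10 [-0.8  0.6 -1.1] [-17.17  -0.51] 0.0096
8 [ 0.2  0.2 -0.8] [-16.73  -0.35] 0.0079
6 [-0.4  1.3  0.6] [-16.44  -0.38] 0.0058
5 [ 0.   0.7 -0.2] [-16.22  -0.31] 0.0049
4 [-1.5  0.2 -0.8] [-16.04  -0.31] 0.0039
3 [ 0.3  0.8 -0.8] [-15.92  -0.34] 0.0029
2 [ 0.1  0.4 -0.9] [-15.75  -0.31] 0.0019
1.5 [-0.2  0.6 -0.8] [-15.64  -0.3 ] 0.0015
1 [-1.3  0.9 -0.4] [-15.59  -0.3 ] 0.0009
0.5 [-0.3  0.1 -0.5] [-15.46  -0.27] 0.0005
0 [-0.4  0.   0.5] [-15.27  -0.18] 0.0002
-0.5 [-1.2 -1.6  6.3] [-15.04  -0.09] 0.0001
-1 [-0.5 -2.6  8.8] [-14.82   0.03] 0.0001
-1.5 [-0.8 -2.7 10.7] [-14.6    0.09] 0.0001
-2 [-1.5 -3.9 13.4] [-14.38   0.17] 0.0001
t83.8 [0.3942 0.3671 0.0723] F [-1.5 -4.1 11.8] w0.0251 g35.0
home [[-15.38418268  -0.2638449 ]]
```

Run:
```python
from h import *
t=np.load("wedge_tcp.npy")
manip.move_linear(t,.02);manip.dwell(.15);st()
manip.set_gripper(.055);manip.dwell(.1);manip.move_linear(t+[0,0,.1],.12)
p=bed(0,0,240);p[0]+=.04
manip.move_pose(p,GY);manip.dwell(.3);s=st()
c=cams.capture("wrist");im=c["image"];cv2.imwrite("pics/w4.png",cv2.resize(im[80:250,200:420],None,fx=3,fy=3))
print(tobed(ray(c,[[0,0]],.1,s)))
P=cloud(c,s);b=tobed(P.reshape(-1,3));z=P[...,2].ravel()*1e3
for n,m in(("lugs",(z>96)&(z<104)),):
    for lo,hi in((-35,0),(5,35)):
        k=m&(b[:,0]>lo)&(b[:,0]<hi)&(abs(b[:,1])<25);print(n,k.sum(),np.percentile(b[k],[2,98],axis=0).round(1).tolist(),np.median(z[k]).round(1))
c=cams.capture("side");cv2.imwrite("pics/s4.png",cv2.resize(c["image"][200:400,260:480],None,fx=3,fy=3))
```

```text
t84.2 [0.3934 0.367  0.0723] F [ 0.1 -1.3  1.5] w0.0252 g35.0
t86.7 [0.4472 0.3651 0.2383] F [ 0.1 -0.2  0.7] w0.0548 g0.0
[[-129.8916674  -240.92934249]]
lugs 721 [[-26.1, -12.3], [-5.7, 12.1]] 98.9
lugs 368 [[10.5, -8.3], [27.7, 8.0]] 98.7
```

View pics/w4.png

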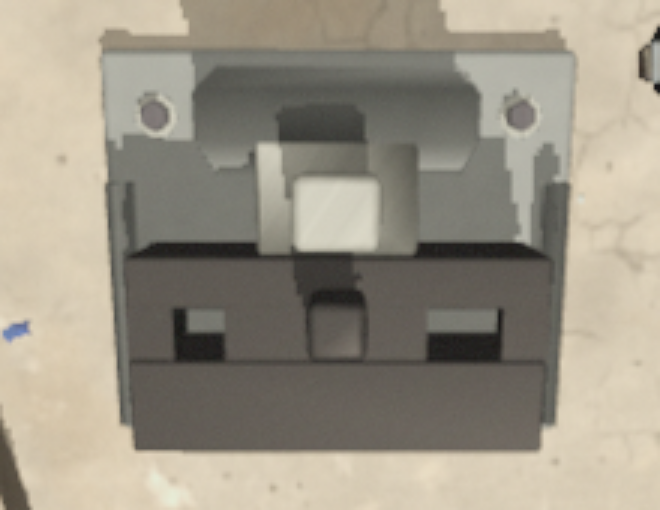

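View pics/s4.png

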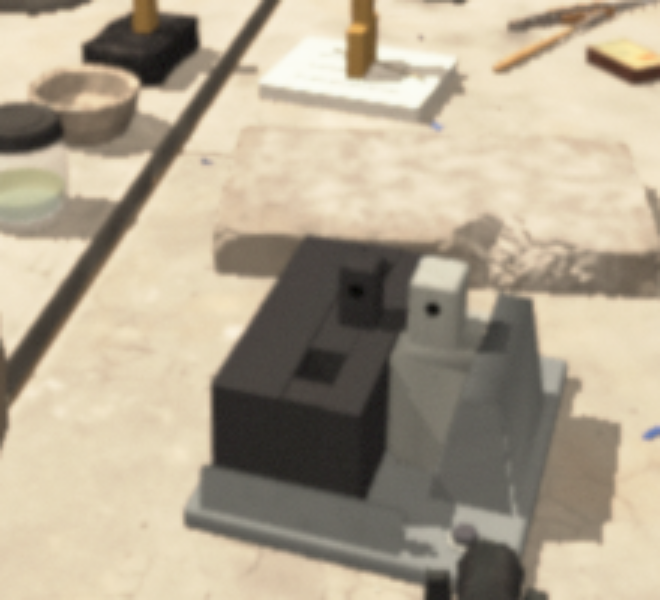

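The mould is closed: the front half is flush with the back half (seam at crop row 360), the wedge is seated with its lug at (337,213), and both ingots stand on their places.

```bash
python3 -c "
from h import *
print(order.close_job())"
```

```text
the job is handed in; nothing more can be done
None
```

The job is done and handed in at about 87 s: the plate ingot stands on the white board, the bar ingot stands on the charcoal block, the empty mould is closed with the wedge fully home, and the crucible and jar were left where they were.

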